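# Open the gluing clamp on the printer bench

## Robot

A 6-joint arm with a two-finger parallel gripper is mounted at the origin on the work surface. World frame = base frame: x ahead of the robot, y to its left, z up, the work surface at z = 0. Lengths are in m, angles in rad, forces in N, time in s.
With the tool pointing down it reaches from about 0.25 to 0.725 m from the base axis. Payload 9.7 kg.
Tool frame: the origin (TCP) lies at the very end of the fingers, on their centre line; the grasp point (between the pads) lies 19 mm behind it (ctrl.pinch_z is the z of the grasp point in the tool frame, in m); z points along the fingers, y is the line along which they close (so a half turn about z gives the same grasp; the last joint's range is limited). The gripper opens to 85 mm and grips with 20 to 120 N. Pads are 22 mm wide; open, the fingers measure 114 mm over their backs; the gripper's body (76 mm by 85 mm) begins 54 mm behind the grasp point. The pads swing forward as they close: fully open they stand 13 mm farther back than shut.
Start: joints at [1.264, 0.087, 0.176, 1.66, 0, 1.571], TCP at [0.166, 0.524, 0.231] pointing down, gripper open.
Joint ranges: [-3.13, 3.13], [-0.85, 1.81], [-1.15, 1.24], [-2.2, 2.28], [-1.44, 1.52], [-3.14, 3.14]. Speed limits (rad/s): [2.22, 2.22, 2.57, 3.14, 3.14, 3.14].

## Interface

Orientations are given as a unit quaternion [x, y, z, w].
In Python, from workcell import ctrl, eoat, solver, readout, eyes, job gives the robot as it stands. The module is installed in compiled form; this text tells all that it offers. Calls block until the motion is done:
- ctrl.move_pose(position, orientation): joint-space move of the TCP to a pose.
- ctrl.servo_line(position, attitude=None, speed=0.15, guard=None): straight line of the TCP; attitude=None keeps the orientation; speed is the mean speed in m/s. With guard (N) it stops when the force on the tool has changed by that much, and returns True; else False.
- ctrl.move_joints(angles): joint-space move.
- eoat.open_gripper() and eoat.grab(strength=None): open the fingers fully, or close them until they stop; strength is the grip in N (None keeps the last).
- ctrl.sleep(seconds).
- solver.ik(position, orientation): joint angles nearest the present ones, or None.
- readout.observe(): the state.
- eyes.get_image(name): name is "side" or "top"; returns the picture (480x640x3 uint8, red, green, blue); there is no depth.
- eyes.camera_params(name): a dict with "fx", "fy", "cx", "cy" (pixels), "dist_coeffs" ([k1, k2, p1, p2, k3] as OpenCV has them; the pictures are not rectified), "xyz" and "orientation" of the camera in the world. Camera axes: x right, y down, z forward; pixel columns grow to the right and rows downward; lengths in m; the calibration is good to about 2 mm. A picture is of the moment at which its call begins. camera_params takes no time and is no camera call.
A pose or a line that the arm cannot do raises ctrl.Unreachable and nothing moves.
- job.sign_off(): hands the job in, once; it reports no verdict.
The state is a dict: "time": time; "q": joint angles; "qd": joint speeds; "joint_torque": joint torques, N m; "ee_pos": TCP position; "tool_rot": TCP orientation; "force": force on the tool from outside, world axes, zero at the start; "ft_torque": the same for the moment, N m; "gripper_width": opening from 0.0 (shut) to 1.0 (fully open).
Only numpy, scipy, OpenCV 4.12 (cv2) and the standard library are available. Lean on these libraries where they do the work, as an engineer would, in place of code of your own. Each camera call takes 0.05 s, during which the arm holds its last target. There are 200 camera calls.

## Task

The glued yellow bracket in the bar clamp has cured, so open the clamp: press the orange release button on top of the blue sliding jaw until it clicks down and stays down, and only then push the blue jaw back along its bar, away from the bracket, fully home against the red end stop. Use the fingertips or the outside of the fingers; lift and carry nothing, and leave the bracket in its bay and the other things on the board and bench where they are.

Things in the scene. Friction and masses are not known exactly. Their poses are not given: they have to be found in the camera images.
- fixture: Bar clamp fixed to the bench: plywood board 310 x 220 x 18 mm, aluminium bar on it (24 mm wide, top at 46 mm). Origin on the bench under the bar, near the board's middle; +x runs along the bar in the opening direction (bracket to red end stop), z up. Along x: grey fixed jaw -150 to -125 mm (78 mm high), bracket bay -125 to -59 mm (floor at 50 mm), red end stop 112 to 127 mm (68 mm high).
- jaw (a joint): Travel (m) of the blue sliding jaw along the bar: 0 = closed, 0.12 = fully home at the red end stop. A block 46 mm long along the bar, 56 mm wide, flat top 105 mm above the bench; cannot be lifted or turned. Release up: locked by the ratchet, with up to 6 mm of play, against more than 25 N. Release down: slides with about 3 N of friction and stays where left.
- jaw_face (a point): Middle of the width of the jaw's black rubber front face (towards the bracket), 95 mm above the bench, 10 mm below the jaw's top edge; moves with the jaw. Pushing here along the fixture's +x opens the clamp. The space in front of it is free above the bracket (bracket top 72 mm) and fixed jaw (78 mm).
- release (a joint): Travel of the orange release button in m, straight down: 0 = up (ratchet locked), 0.010 = fully down (ratchet free). It needs 3 to 6 N, snaps over after 5 mm and then stays down by itself.
- release_top (a point): Centre of the top of the round orange release button (30 mm across) in the middle of the jaw's top; 121 mm above the bench when up, 111 mm when down; moves with jaw and button.
- bracket: Loose yellow printed bracket, 56 x 40 x 22 mm (two low end walls), lying on the black bay plate between the jaws. Origin at the centre of its underside. To be left there.
- glue: Loose white glue bottle with a green band, 28 mm across, 72 mm high, standing on the board beside the bar. Origin at the centre of its underside. Bystander.
- gear: Loose orange printed gear with hub, 48 mm across, 26 mm high, lying on the board on the other side of the bar. Origin at the centre of its underside. Bystander.
- jar: Jar with a blue lid, 56 mm across, 70 mm high. Origin at the centre of its underside. Bystander.
- spool: Small spool of yellow filament lying flat, 90 mm across, 42 mm high. Origin at the centre of its underside. Bystander.
- cup: Blue cup, 72 mm across, 85 mm high. Origin at the centre of its underside. Bystander.
Things that resemble listed ones, but are neither listed nor needed, are in the scene too. There is more than one size of the bracket; the job needs the middle-sized.

How it is judged:
By the outcome, as a careful person would: the job done as asked, in the order asked, and still so for the second after the job is handed in, with the robot touching nothing.
It also fails if it takes over 35 s, if anything falls off the work surface, if the arm or the gripper's body presses on something with over 40 N, if the wrist force passes 120 N, or if a joint passes its speed limit or range.

## Working session

There is one attempt and no reset: what is moved stays moved. The work goes in short steps, each a Python script; the robot and the scene stay as the last script left them, time stands still between calls to the robot, and variables do not carry over. Pictures are saved under pics/ and viewed, on a budget of 10 in all, crops included, one or two more only if the job needs it, and the job is handed in when it is done.

```bash
mkdir -p pics
python3 - <<'E'
from workcell import eyes,readout
import cv2
for n in("side","top"):
    cv2.imwrite(f"pics/{n}0.png",eyes.get_image(n)[:,:,::-1]); print(n,eyes.camera_params(n))
s=readout.observe();print(s["time"],s["tool_rot"],s["ee_pos"])
E
```

```text
side {'fx': 551.0749892119759, 'fy': 551.0749892119759, 'cx': 319.9182524370219, 'cy': 239.83214652528127, 'dist_coeffs': array([-0.01761497,  0.        ,  0.        ,  0.        ,  0.        ]), 'xyz': array([0.38858523, 1.02027329, 0.78633946]), 'orientation': array([-0.08756946,  0.87302027, -0.47775402,  0.04379846])}
top {'fx': 500.15398979553925, 'fy': 500.15398979553925, 'cx': 318.8021681995666, 'cy': 240.8161646005732, 'dist_coeffs': array([-0.14260811,  0.        ,  0.        ,  0.        ,  0.        ]), 'xyz': array([ 0.33103792, -0.01982535,  1.2055888 ]), 'orientation': array([ 0.73708631, -0.6644539 ,  0.08221907, -0.0918957 ])}
0.1 [ 1.52808615e-01  9.88255615e-01 -5.97647415e-04 -9.56686767e-05] [0.16604567 0.5241292  0.23063806]
```

View pics/side0.png

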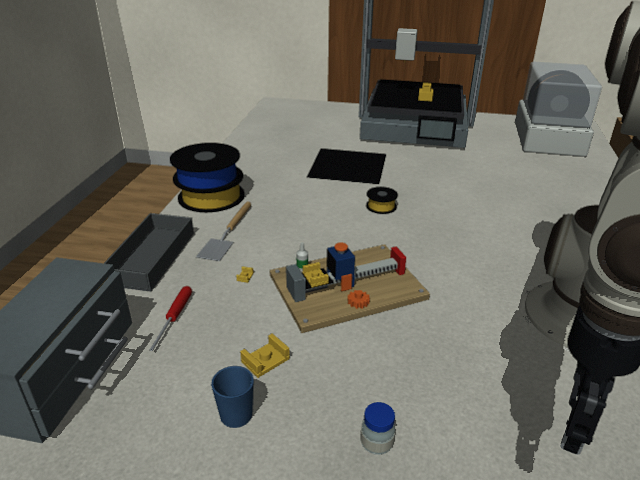

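View pics/top0.png

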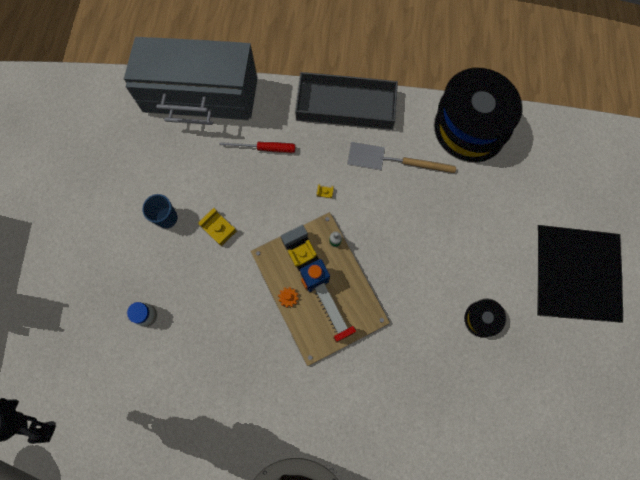

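The side view shows the clamp at about (345,280), with the button at (341,247), the jaw at (341,265) and the red stop at (398,260). In the top view the button is at (314,271), the stop at (344,333) and the bracket at (302,252).

Things that could be mistaken for the button: the gear at top (288,297) / side (358,298), and an orange tab on the jaw's flank at side (346,283). Other brackets are the small one at top (326,191) and the large one at (218,227). Other red things are the screwdriver at (276,147). My choice is the round button on top of the blue jaw. I'll measure it and check with a crop.

```bash
cat > h.py <<'E'
import numpy as np, cv2
from scipy.spatial.transform import Rotation as R
from workcell import eyes
def ray(n,uv):
    p=eyes.camera_params(n);K=np.array([[p["fx"],0,p["cx"]],[0,p["fy"],p["cy"]],[0,0,1]])
    x=cv2.undistortPoints(np.array([[uv]],float),K,p["dist_coeffs"])[0,0]
    d=R.from_quat(p["orientation"]).apply([x[0],x[1],1]);return p["xyz"],d
def plane(n,uv,z):
    o,d=ray(n,uv);return o+d*(z-o[2])/d[2]
def cross(a,b):
    (o1,d1),(o2,d2)=ray("top",a),ray("side",b)
    t=np.linalg.lstsq(np.c_[d1,-d2],o2-o1,rcond=None)[0]
    p,q=o1+t[0]*d1,o2+t[1]*d2;return (p+q)/2,np.linalg.norm(p-q)
def blobs(im,lo,hi,box,amin=15):
    x0,y0,x1,y1=box;m=cv2.inRange(cv2.cvtColor(im[y0:y1,x0:x1],cv2.COLOR_RGB2HSV),np.array(lo),np.array(hi))
    _,_,s,c=cv2.connectedComponentsWithStats(m)
    return [(int(s[i,4]),s[i,:4]+[x0,y0,0,0],c[i]+[x0,y0]) for i in range(1,len(s)) if s[i,4]>=amin]
B={"top":(245,205,395,370),"side":(265,235,435,335)}
C={"orange":((5,170,120),(14,255,255)),"red":((0,180,80),(4,255,255)),"blue":((105,120,30),(125,255,255)),"yellow":((18,150,80),(30,255,255))}
E
python3 - <<'E'
from h import *
ims=[]
for n in B:
    im=cv2.imread(f"pics/{n}0.png")[:,:,::-1]
    for c in C:
        for b in blobs(im,*C[c],B[n]): print(n,c,b[0],b[1],b[2].round(1),plane(n,b[2],{"orange":.121,"red":.068,"blue":.105,"yellow":.065}[c]).round(4))
    x0,y0,x1,y1=B[n];ims.append(cv2.resize(im[y0:y1,x0:x1,::-1],(400,400 if n=="top" else 235),interpolation=cv2.INTER_CUBIC))
ims[1]=cv2.copyMakeBorder(ims[1],0,165,0,0,cv2.BORDER_CONSTANT)
cv2.imwrite("pics/crop.png",np.hstack(ims))
E
```

```text
top orange 119 [309 265  12  13] [314.3 270.9] [0.5341 0.0122 0.121 ]
top orange 216 [278 287  20  20] [287.3 296.4] [0.4719 0.065  0.121 ]
top red 124 [335 326  21  15] [344.7 333.5] [ 0.4085 -0.0695  0.068 ]
top blue 361 [300 260  30  31] [314.1 274.7] [0.5287 0.0122 0.105 ]
top yellow 417 [288 240  29  26] [302.1 253.2] [0.5836 0.0469 0.065 ]
side orange 77 [335 243  12   8] [340.6 246.5] [0.5363 0.0185 0.121 ]
side orange 130 [342 274   9  16] [346.  281.8] [0.5045 0.1432 0.121 ]
side orange 261 [348 290  22  19] [358.  298.1] [0.474  0.1898 0.121 ]
side red 161 [392 247  14  28] [400.  259.8] [ 0.4057 -0.0345  0.068 ]
side blue 508 [328 247  27  40] [342.9 262.9] [0.5244 0.0568 0.105 ]
side yellow 423 [303 262  26  26] [314.7 274.3] [0.5865 0.0565 0.065 ]
```

View pics/crop.png

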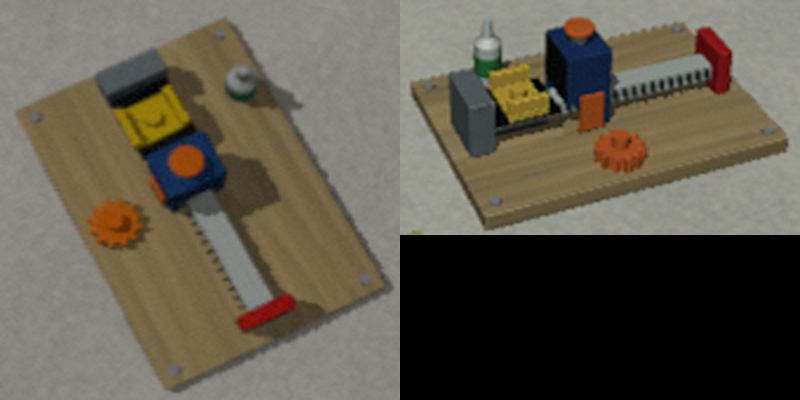

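The crop confirms it: the round button on top of the blue jaw. The tab on the jaw's flank and the gear are decoys. The bar axis is 213° (button to stop measures 150 mm, as it should). Next I'll close the fingers and go above the button.

```bash
cat >> h.py <<'E'
btn=np.array([.5341,.0122]); stop=np.array([.4085,-.0695])
u=(stop-btn)/np.linalg.norm(stop-btn); v=np.array([-u[1],u[0]])
def quat(s=1):
    x=np.r_[s*u,0];z=np.array([0,0,-1.]);return R.from_matrix(np.c_[x,np.cross(z,x),z]).as_quat()
E
python3 - <<'E'
from h import *
from workcell import ctrl,eoat,solver,readout
eoat.grab(20)
qs=[(s,solver.ik([*btn,.16],quat(s))) for s in(1,-1)];print(qs)
s=min((q for q in qs if q[1] is not None),key=lambda q:abs(q[1][5]))[0];print(s)
ctrl.move_pose([*btn,.16],quat(s))
ctrl.servo_line([*btn,.132])
st=readout.observe();print(st["time"],st["ee_pos"],st["force"],st["gripper_width"])
ims=[]
for n,b in(("top",(245,205,395,370)),("side",(265,185,435,335))):
    im=eyes.get_image(n);cv2.imwrite(f"pics/{n}1.png",im[:,:,::-1])
    ims.append(cv2.resize(im[b[1]:b[3],b[0]:b[2],::-1],(400,400),interpolation=cv2.INTER_CUBIC))
cv2.imwrite("pics/crop1.png",np.hstack(ims))
E
```

```text
[(1, array([ 0.02283819,  0.03397602, -0.017338  ,  1.51948231,  0.        ,
       -0.55387278])), (-1, array([ 0.02283819,  0.03397602, -0.017338  ,  1.51948231,  0.        ,
        2.58771988]))]
1
3.4667 [0.53361273 0.01265351 0.1316666 ] [-0.39023788 -0.73330711  0.50659355] 0.004690486309652394
```

View pics/crop1.png

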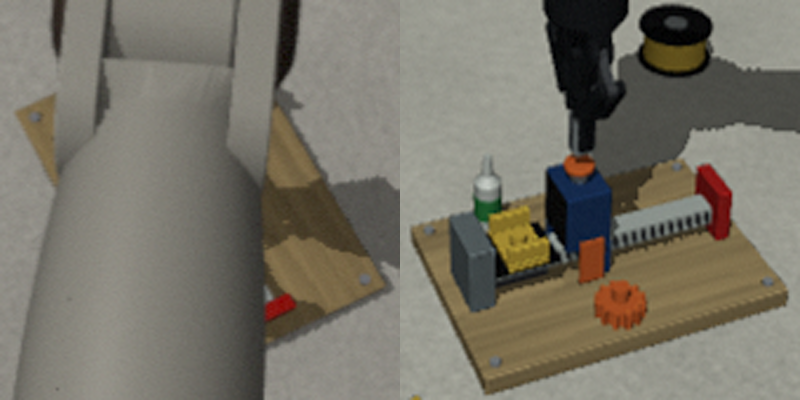

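The side view shows the fingertips at crop (580,152), directly above the button at (580,165). The arm hides the clamp in the top view. Now I'll press.

Run:
```python
from h import *
from workcell import ctrl,readout
p=lambda t:(lambda s:print(t,round(s["time"],2),s["ee_pos"].round(4),s["force"].round(1)))(readout.observe())
r=ctrl.servo_line([*btn,.1085],speed=.03,guard=14);p(r)
ctrl.sleep(.2);p("hold")
ctrl.servo_line([*btn,.135],speed=.1);p("up")
im=eyes.get_image("side");cv2.imwrite("pics/s2.png",im[:,:,::-1])
for b in blobs(im,*C["orange"],B["side"]):print(b)
cv2.imwrite("pics/crop2.png",cv2.resize(im[235:305,290:390,::-1],(700,490),interpolation=cv2.INTER_CUBIC))
```

```text
True 4.25 [0.5343 0.0122 0.111 ] [0.7 0.9 8.1]
hold 4.45 [0.5343 0.0121 0.111 ] [0.8 0.  6.2]
up 4.84 [0.5343 0.0122 0.135 ] [-0.2  0.6  0.6]
(73, array([335, 247,  12,   8]), array([340.26027397, 250.49315068]))
(110, array([342, 278,   9,  14]), array([345.98181818, 284.28181818]))
(267, array([348, 290,  22,  19]), array([357.97752809, 298.29962547]))
```

View pics/crop2.png

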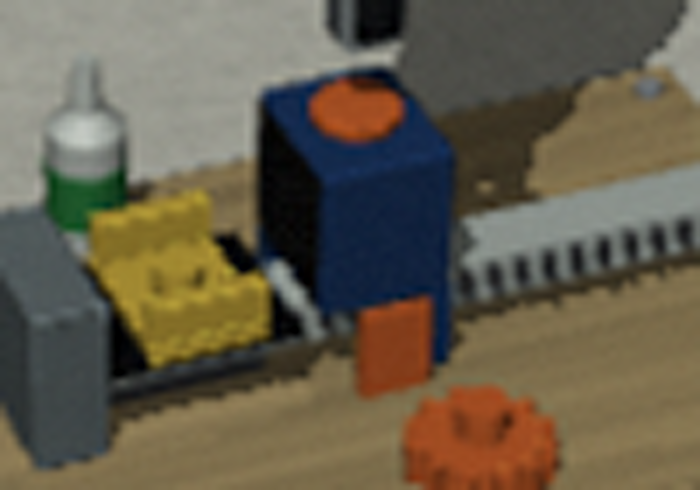

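The button is down: contact ended at z = 0.111, it stays about 4 px lower in the image, and the flank indicator dropped with it. Next I'll go in front of the rubber face and push.

Run:
```python
from h import *
from workcell import ctrl,readout
def p(t):
    s=readout.observe();print(t,round(s["time"],2),s["ee_pos"].round(4),"along",((s["ee_pos"][:2]-btn)@u).round(4),s["force"].round(1))
P=lambda a,z:[*(btn+a*u),z]
ctrl.servo_line(P(-.055,.14),speed=.12)
print(ctrl.servo_line(P(-.055,.089),speed=.1,guard=8));p("front")
print(ctrl.servo_line(P(.05,.089),speed=.06,guard=15));p("push1")
im=eyes.get_image("side");cv2.imwrite("pics/s3.png",im[:,:,::-1])
cv2.imwrite("pics/crop3.png",cv2.resize(im[205:325,280:440,::-1],(800,600),interpolation=cv2.INTER_CUBIC))
```

```text
False
front 6.16 [0.5802 0.0421 0.0895] along -0.055 [-0.1  0.2  1.2]
False
push1 8.06 [ 0.4921 -0.015   0.0891] along 0.05 [ 0.1 -0.1 -0.3]
```

View pics/crop3.png

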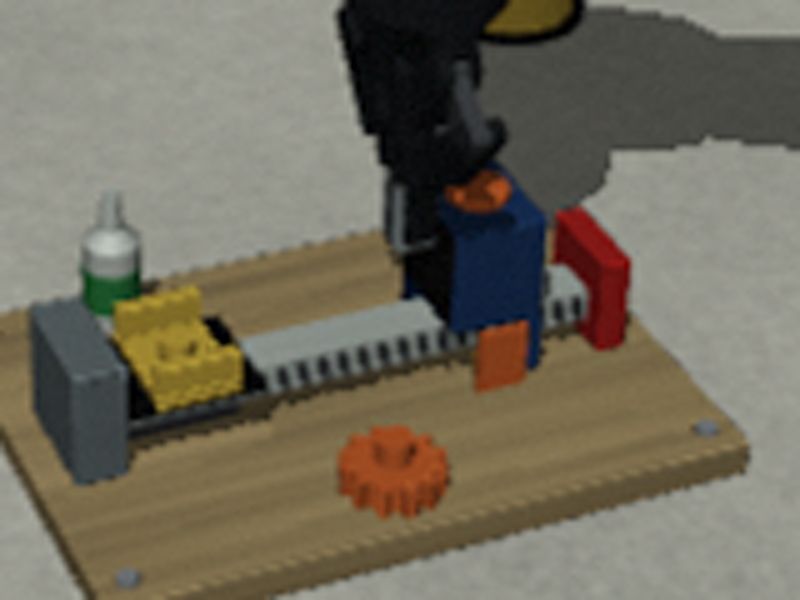

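The jaw slides freely and is now near crop (495,265). There is a short gap left to the red stop at (590,270), and nothing else has moved. I'll push until it stops firmly against the stop.

Run:
```python
from h import *
from workcell import ctrl,readout
def p(t):
    s=readout.observe();print(t,round(s["time"],2),s["ee_pos"].round(4),"along",((s["ee_pos"][:2]-btn)@u).round(4),s["force"].round(1))
P=lambda a,z:[*(btn+a*u),z]
for k in range(2):
    print(ctrl.servo_line(P(.108,.089),speed=.04,guard=16));p("push");ctrl.sleep(.2);p("hold")
a=(readout.observe()["ee_pos"][:2]-btn)@u
ctrl.servo_line(P(a-.03,.089),speed=.1);ctrl.servo_line(P(a-.03,.2),speed=.15)
q=readout.observe()["q"].copy();q[0]+=.8;ctrl.move_joints(q);p("clear")
ims=[]
for n,b in(("top",(245,205,395,370)),("side",(265,185,435,335))):
    im=eyes.get_image(n);cv2.imwrite(f"pics/{n}4.png",im[:,:,::-1])
    ims.append(cv2.resize(im[b[1]:b[3],b[0]:b[2],::-1],(400,400),interpolation=cv2.INTER_CUBIC))
    for c in C:
        for x in blobs(im,*C[c],B[n]): print(n,c,x[0],x[2].round(1),plane(n,x[2],{"orange":.111,"red":.068,"blue":.105,"yellow":.065}[c]).round(4))
cv2.imwrite("pics/crop4.png",np.hstack(ims))
```

```text
True
push 8.98 [ 0.4653 -0.0326  0.0892] along 0.0821 [ 4.6  3.2 -0.1]
hold 9.18 [ 0.4653 -0.0326  0.0892] along 0.082 [2.6 0.8 2.5]
True
push 9.43 [ 0.4654 -0.0325  0.0891] along 0.082 [2.7 2.4 1.8]
hold 9.63 [ 0.4654 -0.0325  0.089 ] along 0.082 [1.4 0.2 1.2]
clear 12.4 [0.3536 0.3397 0.199 ] along -0.0273 [-0.1 -1.   0.3]
top orange 224 [287.3 296.7] [0.4724 0.0656 0.111 ]
top orange 129 [338.8 319. ] [ 0.4355 -0.0518  0.111 ]
top orange 20 [326.5 328.2] [ 0.4129 -0.0271  0.111 ]
top red 103 [344.4 333.8] [ 0.4076 -0.0687  0.068 ]
top blue 332 [338.7 320.2] [ 0.4335 -0.052   0.105 ]
top yellow 426 [302.1 253.2] [0.5835 0.0467 0.065 ]
side orange 76 [387.5 239.7] [ 0.4386 -0.0463  0.111 ]
side orange 286 [357.9 298.6] [0.4752 0.179  0.111 ]
side red 37 [402.5 259.6] [ 0.4002 -0.0364  0.068 ]
side blue 466 [390.1 253.4] [ 0.4282 -0.0005  0.105 ]
side yellow 428 [314.8 274.4] [0.5862 0.0568 0.065 ]
```

View pics/crop4.png

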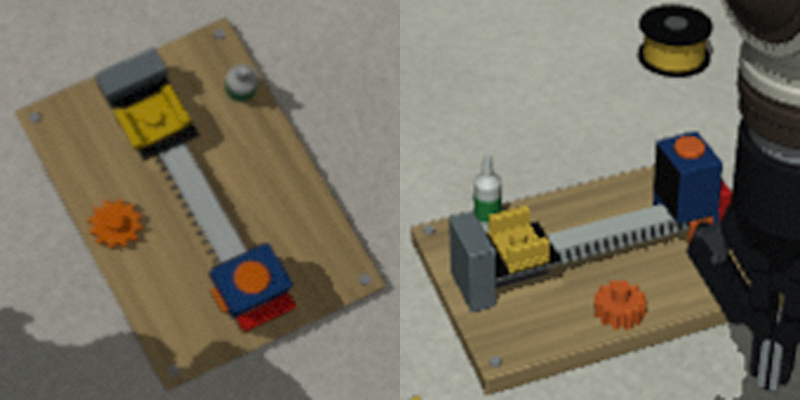

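```bash
python3 -c "
from workcell import job,readout
print(readout.observe()['time']);job.sign_off()"
```

```text
12.5
the job is handed in; nothing more can be done
```

The clamp is open: I pressed the orange release until it latched, then pushed the blue jaw back to the red end stop. I handed the job in at 12.5 s with the arm well clear.

- **Release:** the fingertips reached 111 mm, the button's fully-down height. It stayed down after I lifted off, and the orange tab on the jaw's side dropped with it.
- **Jaw:** it slid freely with the release down, then stopped hard. A second push stopped at the same place, to within 0.1 mm.
- **Jaw position in the pictures:** the jaw appears against the stop, with about 118 mm of measured travel against the nominal 120 mm. The button-to-stop distance is about 32 mm against 30.5 mm. Both differences are about one pixel, within the calibration error, so I relied on the hard stop.
- **Other things:** the bracket measured within 1 mm of where it started and the gear within a pixel. The glue bottle looks unmoved. I did not measure the jar, cup or spool again, but the arm never came near them at low height.

No checks failed.

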